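# Sort sealed tubs and card the crates

### The job

First clear last batch's card off the tag rail and stand it in the empty compartment of the card tray. Then empty the steel sheet tray: every tub with a paper label on its lid goes into the dispatch crate (the one with the lattice floor) and every tub with a bare lid into the hold crate (solid floor), each standing upright on the crate floor. When all the tubs are sorted, take the wide dispatch card and the narrow hold card from the card tray and hang each astride the rail behind the middle of its own crate, and leave the rest of the bench as it is.

Things in the scene. Friction and masses are not known exactly. Their poses are not given: they have to be found in the camera images.
- rail: the tag rail: fixed horizontal stainless tube, 20 mm thick, 500 mm long, on two posts, behind the two crates as seen from the robot; origin on the bench under the tube's middle, y along the tube, z up; tube axis 150 mm above the origin, top 160 mm; posts at y = +-240 mm. A card hung on it rests with its origin 85 mm above this origin.
- dispatch_crate: dispatch crate: white plastic crate 300 (x) by 200 (y) by 55 mm high, floor and walls pierced with dark lattice holes, open on top, fixed, in front of one half of the rail; origin at the centre of its underside, floor 5 mm thick, walls 4 mm, rim at 55 mm.
- hold_crate: hold crate: the same crate, 300 (x) by 200 (y) by 55 mm, with a plain solid floor and walls, fixed, in front of the other half of the rail; origin at the centre of its underside, floor 5 mm thick, walls 4 mm.
- infeed: steel sheet tray 270 (x) by 205 (y) mm with a 9 mm high rim, fixed, to the left or right of the crates, on which the tubs start; origin at the centre of its underside, floor 3 mm above it.
- card_tray: card tray: fixed low white tray 261 (x) by 110 (y) mm, walls 25 mm high, two dividers making three compartments in a row, each 83 by 104 mm inside, centred at x = -86, 0 and +86 mm; on the other side of the crates from the steel tray; origin at the centre of its underside, floor 3 mm above. Two compartments hold the new cards, one at an end is empty.
- old_card: last batch's card, 55 mm wide, two paper strips on each leg. Rigid grey saddle, upside-down U of 4 mm plate, 80 g, symmetric: two legs 75 mm long, 34 mm apart inside, 42 outside, flat fold on top, 79 mm high. Origin midway between the legs' lower edges; z up to the fold (underside z = 75 mm), x from leg to leg, y along the width. Starts astride the rail.
- dispatch_card: dispatch card, the widest, 70 mm wide, a paper rectangle on each leg. Rigid grey saddle, upside-down U of 4 mm plate, 80 g, symmetric: two legs 75 mm long, 34 mm apart inside, 42 outside, flat fold on top, 79 mm high. Origin midway between the legs' lower edges; z up to the fold (underside z = 75 mm), x from leg to leg, y along the width. Starts standing in the card tray, width along the tray's x.
- hold_card: hold card, the narrowest, 40 mm wide, a round paper disc on each leg. Rigid grey saddle, upside-down U of 4 mm plate, 80 g, symmetric: two legs 75 mm long, 34 mm apart inside, 42 outside, flat fold on top, 79 mm high. Origin midway between the legs' lower edges; z up to the fold (underside z = 75 mm), x from leg to leg, y along the width. Starts standing in the card tray, width along the tray's x.
- labelled_a: foil-lidded round tub WITH a white paper label (42 by 16 mm) on its lid; upright cylinder 56 mm in diameter, 45 mm high, about 110 g, starts upright on the steel sheet tray; origin at the centre of its underside, z up through the lid. May be absent.
- labelled_b: foil-lidded round tub WITH a white paper label (42 by 16 mm) on its lid; upright cylinder 56 mm in diameter, 45 mm high, about 110 g, starts upright on the steel sheet tray; origin at the centre of its underside, z up through the lid. May be absent.
- labelled_c: foil-lidded round tub WITH a white paper label (42 by 16 mm) on its lid; upright cylinder 56 mm in diameter, 45 mm high, about 110 g, starts upright on the steel sheet tray; origin at the centre of its underside, z up through the lid. May be absent.
- bare_a: foil-lidded round tub with a BARE lid, no label; upright cylinder 56 mm in diameter, 45 mm high, about 110 g, starts upright on the steel sheet tray; origin at the centre of its underside, z up through the lid. May be absent.
- bare_b: foil-lidded round tub with a BARE lid, no label; upright cylinder 56 mm in diameter, 45 mm high, about 110 g, starts upright on the steel sheet tray; origin at the centre of its underside, z up through the lid. May be absent.
- bare_c: foil-lidded round tub with a BARE lid, no label; upright cylinder 56 mm in diameter, 45 mm high, about 110 g, starts upright on the steel sheet tray; origin at the centre of its underside, z up through the lid. May be absent.
- label_roll: bystander, to be left alone: roll of paper labels, 66 mm across, 30 mm high; origin at its underside
- lid_stack: bystander, to be left alone: stack of loose foil lids, 61 mm across, 26 mm high; origin at its underside
- marker: bystander, to be left alone: black marker pen, 120 mm long, 14 mm thick; origin at its underside
- scraper: bystander, to be left alone: hand scraper with a white handle and steel blade, about 175 mm long, 16 mm high; origin at its underside
- thermometer: bystander, to be left alone: probe thermometer with a white body, 160 mm long, 20 mm high; origin at its underside
Not all that is in view belongs to the job. Leave any purple or turquoise look-alike of the hold_card alone. Leave any blue look-alike of the dispatch_card alone.

How it is judged:
By the outcome, as a careful person would: the job done as asked, in the order asked, and still so for the second after the job is handed in, with the robot touching nothing.
Of labelled_a, labelled_b, labelled_c only 2 to 3 are there at a start; the rules pass over those that are not, and their reading is None.
Of bare_a, bare_b, bare_c only 1 to 2 are there at a start; the rules pass over those that are not, and their reading is None.
At some moment in a run one of labelled_a, labelled_b, labelled_c, bare_a, bare_b, bare_c may be knocked a few centimetres aside while the robot is not near it.
It also fails if it takes over 210 s, if anything falls off the work surface, if the arm or the gripper's body presses on something with over 40 N, if the wrist force passes 120 N, or if a joint passes its speed limit or range.

### The arm

A 6-joint arm with a two-finger parallel gripper is mounted at the origin on the work surface. World frame = base frame: x ahead of the robot, y to its left, z up, the work surface at z = 0. Lengths are in mm, angles in rad, forces in N, time in s.
With the tool pointing down it reaches from about 400 to 925 mm from the base axis. Payload 12.5 kg.
Tool frame: the origin (TCP) lies at the very end of the fingers, on their centre line; the grasp point (between the pads) lies behind it (env.grip_depth is the z of the grasp point in the tool frame, in mm); z points along the fingers, y is the line along which they close (so a half turn about z gives the same grasp; the last joint's range is limited). The gripper opens to 95 mm and grips with 3 to 60 N. Pads are 20 mm wide; open, the fingers measure 119 mm over their backs; the gripper's body (75 mm by 180 mm) begins 59 mm behind the grasp point.
Start: joints at [1.165, 0.491, 1.559, -0, 1.092, -0.106], TCP at [184.564, 597.146, 214.661] pointing down, gripper open.
Joint ranges: [-3.1, 3.1], [-0.84, 2.19], [0.05, 2.79], [-1.13, 4.28], [0.06, 2.93], [-2.69, 2.69]. Speed limits (rad/s): [2.22, 2.22, 2.79, 3.14, 3.14, 3.14].

### API

Orientations are given as [roll, pitch, yaw] about the fixed x, y, z axes, in that order (R = Rz(yaw) Ry(pitch) Rx(roll)).
In Python, from cell import env, optics gives the robot as it stands.
- The arm moves only by the tool step_arm, never from a script. Its argument "moves" is a list of rows, each an object of numbers: "tx", "ty", "tz": the shift along the tool's x, y, z in mm; "roll": the turn about the tool's z in rad. In form: [{"tx": .., "ty": .., "tz": .., "roll": ..}, ...]. A call has 1 to 12 rows; each row is the pose to reach, as a shift and turn from the pose commanded when the call began, along the tool's axes at that moment; what a row does not reach only later rows make up. A row lasts 1/12 s, in which the tool goes at most 41.7 mm and 7.16 degrees, less where a joint would pass 70% of its speed; a pose out of reach is approached as far as the arm can. A call with a gripper value outside its range is refused whole. "grip" is the finger opening in mm, from 0 to 95.1, set as the call begins (left out, the last holds). The fingers move at their own pace and stop on an object; the grip force is fixed at half the most. Time passes only in rows, so rows that repeat a pose let the fingers close. It gives the time, the measured TCP pose, the force, the opening and the grip force at its end, in the units of the state.
- env.state(): the state, without advancing time (a new reading comes with each control period).
- optics.read_camera(name): name is "scene" or "top"; returns a dict with "pixels" (400x640x3 uint8, blue, green, red), "mtx" (3x3 intrinsics, pixels), "view" (4x4, takes a point from world to camera coordinates). Camera axes: x right, y down, z forward; pixel columns grow to the right and rows downward; lengths in mm; the calibration is good to about 2 mm. A picture is of the moment at which its call begins. There is no depth.
- env.job_done(): hands the job in; it is judged then, once.
The state is a dict: "t": time; "joints": joint angles; "qvel": joint speeds; "tau": joint torques, N m; "eef_pos": TCP position; "tcp_rot": TCP orientation; "ft_force": force on the tool from outside, world axes, zero at the start; "moment": the same for the moment, N m; "opening": opening from 0.0 (shut) to 1.0 (fully open); "grip_force": force on a finger pad.
Only numpy, scipy, OpenCV 4.12 (cv2) and the standard library are available. Lean on these libraries where they do the work, as an engineer would, in place of code of your own. Each camera call takes 0.05 s, during which the arm holds its last target. There are 200 camera calls.

## Working session

There is one attempt and no reset: what is moved stays moved. The work goes in short steps, Python scripts to look and compute and a tool call to move; the robot and the scene stay as the last step left them, time stands still between calls to the robot, and variables do not carry over. Pictures are saved under pics/ and viewed, at most 14 in all, crops included, and the job is handed in when it is done.

Besides the shell and the picture viewer there is one more tool, called after ">>>" as name(argument=value, ...) on one line, values as JSON. step_arm: Moves the arm, as the interface text tells. Its arguments: {"type":"object","properties":{"moves":{"type":"array"},"grip":{"type":"number"}},"required":["moves"]}

```bash
ls; mkdir -p pics; cat > h.py <<'E'
import numpy as np, cv2
from cell import env, optics
def cam(n,save=None):
    c=optics.read_camera(n)
    if save: cv2.imwrite('pics/'+save,c['pixels'])
    return c
def ray(c,u,v,z):
    K=np.array(c['mtx']);V=np.array(c['view']);R=V[:3,:3];o=-R.T@V[:3,3]
    d=R.T@np.linalg.solve(K,[u,v,1.]);return (o+d*(z-o[2])/d[2])
def proj(c,p):
    K=np.array(c['mtx']);V=np.array(c['view']);q=K@(V[:3,:3]@np.array(p,float)+V[:3,3]);return q[:2]/q[2]
E
python3 - <<'E'
from h import *
for n in('scene','top'):
    c=cam(n,n+'0.png');V=np.array(c['view']);print(n,np.array(c['mtx']).round(1).tolist(),(-V[:3,:3].T@V[:3,3]).round(1),V[:3,:3].round(3).tolist())
print(env.state(),env.grip_depth)
E
```

```text
pics
scene [[488.5, 0.0, 324.9], [0.0, 488.5, 197.5], [0.0, 0.0, 1.0]] [1177.9 -895.3 1019.9] [[0.767, 0.642, 0.014], [0.431, -0.498, -0.752], [-0.475, 0.583, -0.659]]
top [[474.0, 0.0, 328.2], [0.0, 474.0, 199.6], [0.0, 0.0, 1.0]] [ 323.9  -43.8 1662.2] [[0.026, -1.0, -0.01], [-0.994, -0.025, -0.106], [0.106, 0.012, -0.994]]
{'t': 0.1, 'joints': array([ 1.16538682e+00,  4.91508990e-01,  1.55936623e+00,  3.44022436e-05,
        1.09167818e+00, -1.05612443e-01]), 'qvel': array([-6.88117691e-05, -2.42079865e-03, -9.49080211e-04,  1.80845967e-04,
        2.37516975e-05,  9.34304531e-04]), 'tau': array([ 4.94848835e-03, -6.13622332e+01, -2.58607578e+01,  6.94514019e-02,
        4.69074247e-02, -5.51983453e-05]), 'eef_pos': array([184.47866007, 596.9478222 , 214.12181876]), 'tcp_rot': array([-3.14064048e+00, -1.31620826e-04,  2.84177966e+00]), 'ft_force': array([-0.06995989, -1.74935357,  0.35804501]), 'moment': array([-0.04404087, -0.05989923,  0.02661273]), 'grip_force': 0.0, 'opening': 1.002299609043861} -18.8
```

View pics/scene0.png

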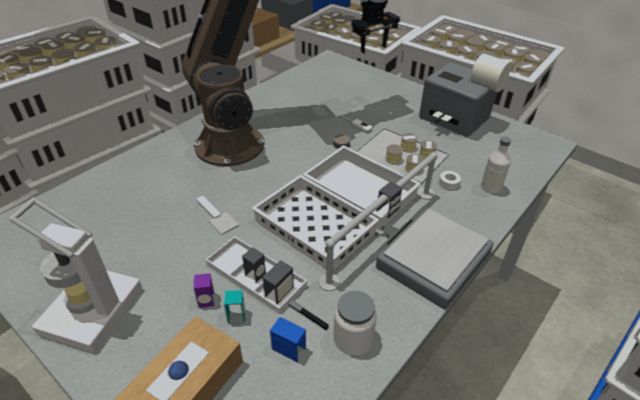

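View pics/top0.png

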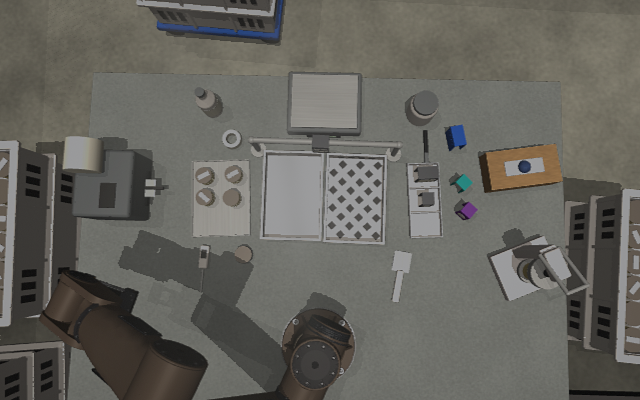

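```bash
python3 - <<'E'
from h import *
a=cv2.imread('pics/top0.png')[125:250,185:450];b=cv2.imread('pics/scene0.png')[125:315,200:460]
f=lambda i:cv2.convertScaleAbs(cv2.resize(i,None,fx=3,fy=3,interpolation=cv2.INTER_CUBIC),alpha=1.3)
cv2.imwrite('pics/t1.png',f(a));cv2.imwrite('pics/s1.png',f(b))
E
```

```text
(no output)
```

View pics/t1.png

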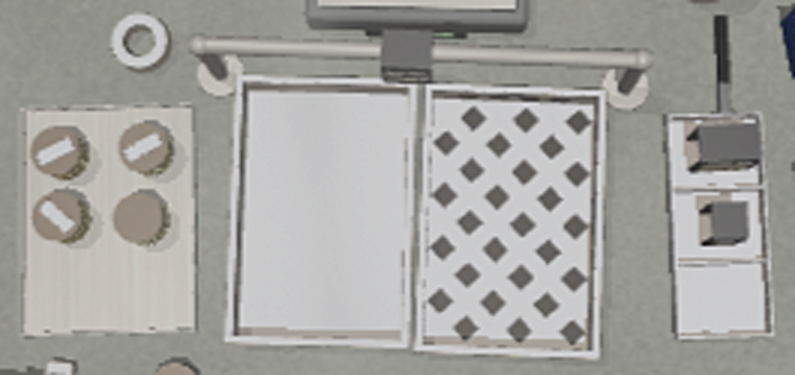

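View pics/s1.png

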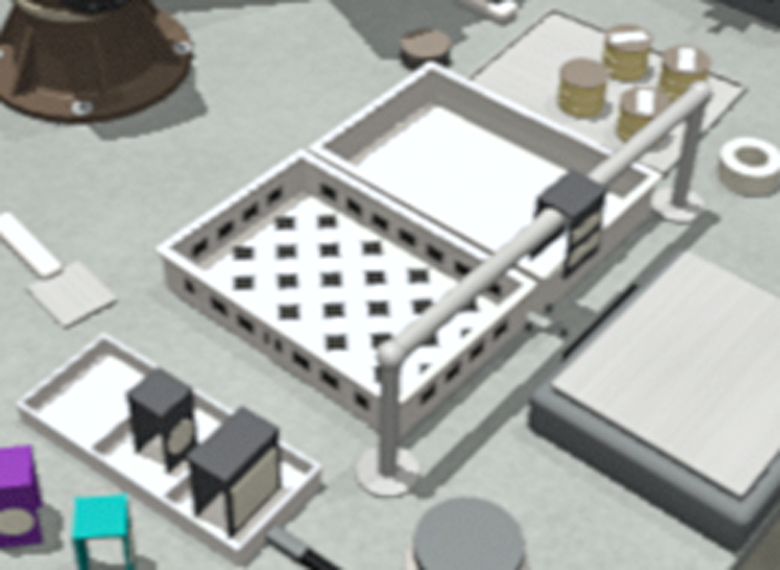

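```bash
python3 - <<'E'
from h import *
t=cam('top');s=cam('scene')
T={'rail':[150,(192,46),(652,59)],'hold':[55,(241,76),(413,82),(227,342),(410,348)],'disp':[55,(424,82),(605,90),(415,351),(600,357)],
'tray':[9,(22,108),(193,104),(23,334),(197,331)],'ct':[25,(666,115),(761,113),(677,338),(773,336)],
'tubs':[48,(58,151),(146,147),(60,217),(141,216)],
'dcard':[82,(700,125),(757,125),(702,168),(759,167)],'hcard':[82,(711,199),(746,199),(713,239),(748,240)],'old':[164,(382,30),(433,30),(383,68),(431,69)]}
S={'rail':[150,(390,354),(702,91)],'old':[164,(538,205),(569,170),(609,182),(575,216)],'tubs':[48,(584,74),(630,38),(686,58),(640,100)],
'dcard':[82,(190,456),(237,410),(279,425),(232,476)],'hcard':[82,(129,391),(156,370),(193,381),(165,408)],'ct':[25,(20,405),(102,338),(241,557),(322,468)],
'disp':[55,(160,250),(307,153),(385,408),(537,281)],'hold':[55,(435,66),(660,176)]}
for nm,D,c,ox,oy in(('TOP',T,t,185,125),('SCENE',S,s,200,125)):
    print(nm)
    for k,v in D.items():
        P=np.array([ray(c,ox+u/3,oy+w/3,v[0])[:2] for u,w in v[1:]]);print(k,P.round(0).tolist(),'mean',P.mean(0).round(1))
E
```

```text
TOP
rail [[672.0, 238.0], [669.0, -260.0]] mean [670.6 -11.1]
hold [[660.0, 198.0], [658.0, -0.0], [354.0, 201.0], [353.0, -5.0]] mean [506.3  98.5]
disp [[658.0, -13.0], [654.0, -221.0], [350.0, -11.0], [349.0, -219.0]] mean [ 502.6 -115.8]
tray [[625.0, 463.0], [634.0, 260.0], [358.0, 446.0], [367.0, 244.0]] mean [496.2 353.3]
ct [[632.0, -295.0], [637.0, -406.0], [373.0, -310.0], [378.0, -420.0]] mean [ 505.1 -357.8]
tubs [[568.0, 406.0], [576.0, 305.0], [492.0, 400.0], [496.0, 307.0]] mean [533.  354.5]
dcard [[611.0, -325.0], [612.0, -389.0], [562.0, -327.0], [565.0, -391.0]] mean [ 587.5 -357.9]
hcard [[527.0, -338.0], [528.0, -377.0], [482.0, -340.0], [482.0, -379.0]] mean [ 505.1 -358.3]
old [[691.0, 32.0], [692.0, -23.0], [649.0, 29.0], [650.0, -22.0]] mean [670.6   4. ]
SCENE
rail [[668.0, -247.0], [675.0, 237.0]] mean [671.6  -5.1]
old [[660.0, -29.0], [653.0, 30.0], [691.0, 40.0], [694.0, -20.0]] mean [674.6   5. ]
tubs [[498.0, 310.0], [498.0, 406.0], [569.0, 414.0], [573.0, 309.0]] mean [534.5 359.7]
dcard [[577.0, -391.0], [571.0, -331.0], [610.0, -320.0], [617.0, -384.0]] mean [ 593.8 -356.5]
hcard [[487.0, -375.0], [487.0, -343.0], [520.0, -332.0], [524.0, -369.0]] mean [ 504.3 -354.7]
ct [[383.0, -418.0], [377.0, -315.0], [647.0, -408.0], [636.0, -296.0]] mean [ 510.7 -359.3]
disp [[355.0, -215.0], [362.0, -10.0], [650.0, -229.0], [658.0, -11.0]] mean [ 506.1 -116.3]
hold [[366.0, 203.0], [664.0, 202.0]] mean [514.9 202.1]
```

Top view: rail at x≈671, with the old card at its middle (y≈4). The hold crate is centred at y≈98 and the dispatch crate at y≈-115. There are three labelled tubs plus one bare tub (crop 141,216). In the card tray the dispatch card is at the far end, the hold card in the middle, and the near compartment is empty. The scene view agrees. Both cards stand with their width along world y.

>>> step_arm(moves=[{"tx": -639,"ty": -423,"tz": -66,"roll": 1.271},{"tx": -639,"ty": -423,"tz": -66,"roll": 1.271},{"tx": -639,"ty": -423,"tz": -66,"roll": 1.271},{"tx": -639,"ty": -423,"tz": -66,"roll": 1.271},{"tx": -639,"ty": -423,"tz": -66,"roll": 1.271},{"tx": -639,"ty": -423,"tz": -66,"roll": 1.271},{"tx": -639,"ty": -423,"tz": -66,"roll": 1.271},{"tx": -639,"ty": -423,"tz": -66,"roll": 1.271},{"tx": -639,"ty": -423,"tz": -66,"roll": 1.271},{"tx": -639,"ty": -423,"tz": -66,"roll": 1.271},{"tx": -639,"ty": -423,"tz": -66,"roll": 1.271},{"tx": -639,"ty": -423,"tz": -66,"roll": 1.271}], grip=70)

```text
t: 1.2
eef_pos: [501.1, 209.9, 257.8]
tcp_rot: [3.142, -0.0, 1.569]
ft_force: [0.0, 0.4, -0.1]
opening: 0.735
grip_force: 0.0
```

>>> step_arm(moves=[{"tx": -206,"ty": 170,"tz": -20,"roll": 0},{"tx": -206,"ty": 170,"tz": -20,"roll": 0},{"tx": -206,"ty": 170,"tz": -20,"roll": 0},{"tx": -206,"ty": 170,"tz": -20,"roll": 0},{"tx": -206,"ty": 170,"tz": -20,"roll": 0},{"tx": -206,"ty": 170,"tz": -20,"roll": 0},{"tx": -206,"ty": 170,"tz": -20,"roll": 0},{"tx": -206,"ty": 170,"tz": -20,"roll": 0},{"tx": -206,"ty": 170,"tz": -20,"roll": 0},{"tx": -206,"ty": 170,"tz": -20,"roll": 0}])

```text
t: 2.03
eef_pos: [669.6, 6.4, 277.2]
tcp_rot: [-3.141, -0.0, 1.571]
ft_force: [-0.6, 0.1, 0.5]
opening: 0.734
grip_force: 0.0
```

>>> step_arm(moves=[{"tx": -2,"ty": 2,"tz": 30},{"tx": -2,"ty": 2,"tz": 60},{"tx": -2,"ty": 2,"tz": 85},{"tx": -2,"ty": 2,"tz": 110},{"tx": -2,"ty": 2,"tz": 130},{"tx": -2,"ty": 2,"tz": 146},{"tx": -2,"ty": 2,"tz": 146},{"tx": -2,"ty": 2,"tz": 146}])

```text
validation failed for argument at $.mo...
```

>>> step_arm(moves=[{"tz": 0},{"tz": 0},{"tz": 0},{"tz": 0},{"tz": 0},{"tz": 0}], grip=30)

```text
validation failed for argument at $.mo...
```

```bash
python3 - <<'E'
from h import *
t=cam('top');s=cam('scene','s2.png')
a=t['pixels'][100:230,250:450];b=s['pixels'][100:260,300:500]
f=lambda i:cv2.resize(i,(600,int(i.shape[0]*3*.65)),interpolation=cv2.INTER_CUBIC)
cv2.imwrite('pics/c2.png',np.vstack([f(a),f(b)]))
st=env.state();print(st['eef_pos'],st['ft_force'],st['opening']*95.1,st['grip_force'])
E
```

```text
[669.59167059   6.95180454 277.71254384] [ 0.84109965 -0.37382798 -0.50900331] 69.90338587601066 0.0
```

>>> step_arm(moves=[{"tx": -2,"ty": 2,"tz": 30,"roll": 0},{"tx": -2,"ty": 2,"tz": 60,"roll": 0},{"tx": -2,"ty": 2,"tz": 85,"roll": 0},{"tx": -2,"ty": 2,"tz": 110,"roll": 0},{"tx": -2,"ty": 2,"tz": 130,"roll": 0},{"tx": -2,"ty": 2,"tz": 146,"roll": 0},{"tx": -2,"ty": 2,"tz": 146,"roll": 0},{"tx": -2,"ty": 2,"tz": 146,"roll": 0}])

```text
t: 2.8
eef_pos: [671.9, 4.7, 131.7]
tcp_rot: [-3.141, -0.0, 1.572]
ft_force: [0.2, -1.1, 0.5]
opening: 0.738
grip_force: 0.0
```

>>> step_arm(moves=[{"tx": 0,"ty": 0,"tz": 0,"roll": 0},{"tx": 0,"ty": 0,"tz": 0,"roll": 0},{"tx": 0,"ty": 0,"tz": 0,"roll": 0},{"tx": 0,"ty": 0,"tz": 0,"roll": 0},{"tx": 0,"ty": 0,"tz": 0,"roll": 0},{"tx": 0,"ty": 0,"tz": 0,"roll": 0}], grip=30)

```text
t: 3.3
eef_pos: [672.3, 3.7, 132.1]
tcp_rot: [3.141, -0.0, 1.571]
ft_force: [-1.4, 0.3, 3.5]
opening: 0.443
grip_force: 29.7
```

>>> step_arm(moves=[{"tx": 0,"ty": 0,"tz": -25,"roll": 0},{"tx": 0,"ty": 0,"tz": -60,"roll": 0},{"tx": 0,"ty": 0,"tz": -100,"roll": 0},{"tx": 0,"ty": 0,"tz": -125,"roll": 0},{"tx": -367,"ty": -251,"tz": -125,"roll": 0},{"tx": -367,"ty": -251,"tz": -125,"roll": 0},{"tx": -367,"ty": -251,"tz": -125,"roll": 0},{"tx": -367,"ty": -251,"tz": -125,"roll": 0},{"tx": -367,"ty": -251,"tz": -125,"roll": 0},{"tx": -367,"ty": -251,"tz": -125,"roll": 0},{"tx": -367,"ty": -251,"tz": -125,"roll": 0},{"tx": -367,"ty": -251,"tz": -125,"roll": 0}])

```text
t: 4.3
eef_pos: [482.5, -272.7, 256.6]
tcp_rot: [3.141, -0.0, 1.571]
ft_force: [0.8, -1.1, -0.6]
opening: 0.444
grip_force: 29.8
```

```bash
python3 - <<'E'
from h import *
s=cam('scene','s3.png')
st=env.state();print(st['eef_pos'],st['ft_force'],st['opening']*95.1,st['grip_force'])
E
```

```text
[ 479.39865785 -277.86146792  256.58285729] [-2.07318963 -4.0500091  -0.55008755] 42.45323884291197 29.75133776664734
```

View pics/s3.png

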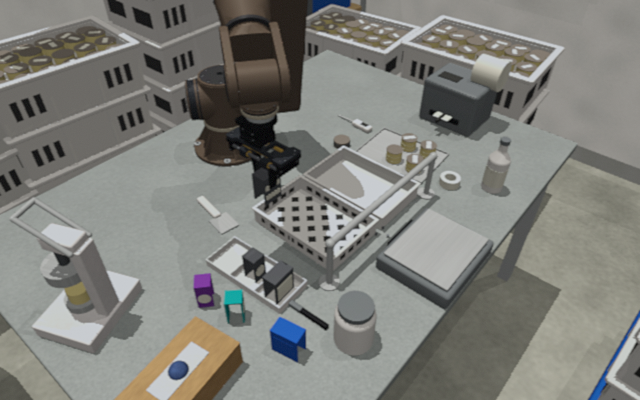

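The picture shows the old card held upright in the gripper near (262,182) and the rail clear.

>>> step_arm(moves=[{"tx": -85,"ty": -58,"tz": 0,"roll": 0},{"tx": -85,"ty": -58,"tz": 0,"roll": 0},{"tx": -85,"ty": -58,"tz": 0,"roll": 0},{"tx": -85,"ty": -58,"tz": 40,"roll": 0},{"tx": -85,"ty": -58,"tz": 80,"roll": 0},{"tx": -85,"ty": -58,"tz": 110,"roll": 0},{"tx": -85,"ty": -58,"tz": 140,"roll": 0},{"tx": -85,"ty": -58,"tz": 165,"roll": 0},{"tx": -85,"ty": -58,"tz": 185,"roll": 0},{"tx": -85,"ty": -58,"tz": 198,"roll": 0},{"tx": -85,"ty": -58,"tz": 204,"roll": 0},{"tx": -85,"ty": -58,"tz": 204,"roll": 0}])

```text
t: 5.35
eef_pos: [425.8, -356.1, 51.5]
tcp_rot: [-3.14, -0.001, 1.571]
ft_force: [0.1, 0.1, -0.4]
opening: 0.443
grip_force: 29.8
```

>>> step_arm(moves=[{"tx": 0,"ty": 0,"tz": 1,"roll": 0},{"tx": 0,"ty": 0,"tz": 1,"roll": 0}])

```text
t: 5.52
eef_pos: [426.4, -356.6, 52.3]
tcp_rot: [3.141, 0.001, 1.571]
ft_force: [-1.0, 0.1, -0.1]
opening: 0.443
grip_force: 29.8
```

>>> step_arm(moves=[{"tx": 0,"ty": 0,"tz": 0,"roll": 0},{"tx": 0,"ty": 0,"tz": 0,"roll": 0},{"tx": 0,"ty": 0,"tz": 0,"roll": 0},{"tx": 0,"ty": 0,"tz": 0,"roll": 0},{"tx": 0,"ty": 0,"tz": -20,"roll": 0},{"tx": 0,"ty": 0,"tz": -50,"roll": 0},{"tx": 0,"ty": 0,"tz": -90,"roll": 0},{"tx": 0,"ty": 0,"tz": -130,"roll": 0},{"tx": 0,"ty": 0,"tz": -170,"roll": 0},{"tx": 0,"ty": 0,"tz": -200,"roll": 0}], grip=60)

```text
t: 6.35
eef_pos: [426.2, -356.4, 255.1]
tcp_rot: [3.14, 0.002, 1.571]
ft_force: [0.1, -0.4, 0.1]
opening: 0.63
grip_force: 0.0
```

```bash
cat >> h.py <<'E'
def lids(c,z=48):
    b=c['pixels'];hsv=cv2.cvtColor(b,cv2.COLOR_BGR2HSV)
    return hsv
E
python3 - <<'E'
from h import *
s=cam('scene','s4.png');t=cam('top','t4.png')
st=env.state();print(st['eef_pos'],st['ft_force'],st['opening']*95.1,st['grip_force'])
f=lambda i,w:cv2.convertScaleAbs(cv2.resize(i,(390,300),interpolation=cv2.INTER_CUBIC),alpha=1.3)
a=s['pixels'];b=t['pixels']
cv2.imwrite('pics/c4.png',np.vstack([np.hstack([f(a[230:330,190:320],0),f(a[120:220,360:490],0)]),np.hstack([f(b[150:250,185:315],0),f(b[150:250,360:490],0)])]))
for u,v in((205,176),(234,174),(206,197),(232,199),(222,220)):print(b[v,u],end=' ')
E
```

```text
[ 427.13666009 -357.46757409  256.70994686] [ 0.58368907  0.5309343  -0.30991384] 59.85704618849528 0.0
[165 164 164] [173 171 171] [165 164 164] [107 118 126] [158 162 166]
```

View pics/c4.png

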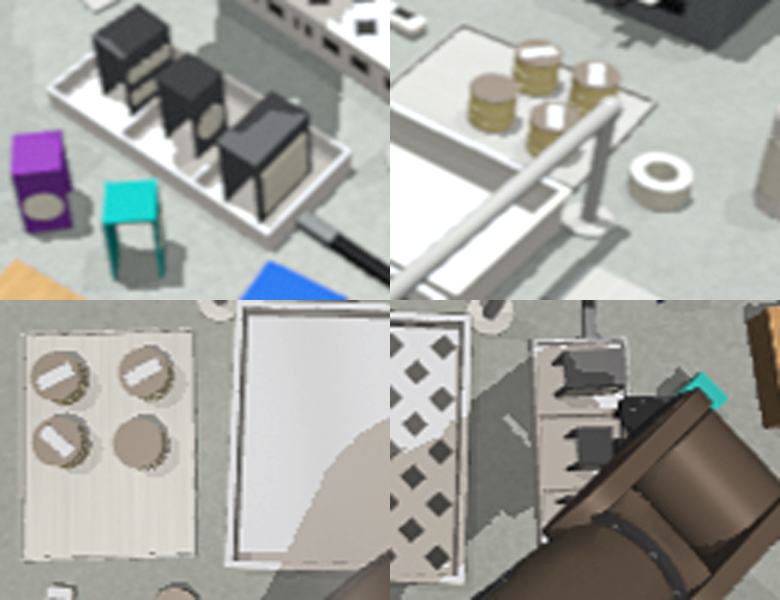

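Old card stands upright in the near compartment; the four tubs are unmoved.

>>> step_arm(moves=[{"tx": 766,"ty": 141,"tz": 50,"roll": -1.571},{"tx": 766,"ty": 141,"tz": 50,"roll": -1.571},{"tx": 766,"ty": 141,"tz": 50,"roll": -1.571},{"tx": 766,"ty": 141,"tz": 50,"roll": -1.571},{"tx": 766,"ty": 141,"tz": 50,"roll": -1.571},{"tx": 766,"ty": 141,"tz": 50,"roll": -1.571},{"tx": 766,"ty": 141,"tz": 50,"roll": -1.571},{"tx": 766,"ty": 141,"tz": 50,"roll": -1.571},{"tx": 766,"ty": 141,"tz": 50,"roll": -1.571},{"tx": 766,"ty": 141,"tz": 50,"roll": -1.571},{"tx": 766,"ty": 141,"tz": 50,"roll": -1.571},{"tx": 766,"ty": 141,"tz": 50,"roll": -1.571}], grip=75)

```text
t: 7.45
eef_pos: [516.0, 136.5, 218.7]
tcp_rot: [-3.141, -0.001, 3.077]
ft_force: [1.3, -0.6, 1.2]
opening: 0.791
grip_force: 0.0
```

```bash
cat >> h.py <<'E'
def tubs(z=48):
    t=cam('top');x0,y0,x1,y1=185,140,405,250
    g=cv2.cvtColor(cv2.resize(t['pixels'][y0:y1,x0:x1],None,fx=4,fy=4,interpolation=cv2.INTER_CUBIC),cv2.COLOR_BGR2GRAY)
    c=cv2.HoughCircles(cv2.GaussianBlur(g,(5,5),0),cv2.HOUGH_GRADIENT,1,80,param1=120,param2=16,minRadius=29,maxRadius=38)
    for u,v,r in (c[0] if c is not None else []):
        print(ray(t,x0+(u+.5)/4-.5,y0+(v+.5)/4-.5,z)[:2].round(1),r,'white %.2f'%((g[int(v)-26:int(v)+26,int(u)-26:int(u)+26]>150).mean()))
    st=env.state();print(st['eef_pos'].round(1),st['tcp_rot'].round(3),st['t'])
E
python3 -c "
from h import *
tubs()"
```

```text
[567.  408.2] 36.3 white 0.27
[493.1 408.5] 30.4 white 0.28
[516.7 142.  218.3] [ 3.14  -0.     3.089] 7.5
```

>>> step_arm(moves=[{"tx": -37,"ty": 268,"tz": 0,"roll": -0.052},{"tx": -37,"ty": 268,"tz": 0,"roll": -0.052},{"tx": -37,"ty": 268,"tz": 0,"roll": -0.052},{"tx": -37,"ty": 268,"tz": 0,"roll": -0.052},{"tx": -37,"ty": 268,"tz": 0,"roll": -0.052},{"tx": -37,"ty": 268,"tz": 0,"roll": -0.052},{"tx": -37,"ty": 268,"tz": 0,"roll": -0.052},{"tx": -37,"ty": 268,"tz": 40,"roll": -0.052},{"tx": -37,"ty": 268,"tz": 80,"roll": -0.052},{"tx": -37,"ty": 268,"tz": 120,"roll": -0.052},{"tx": -37,"ty": 268,"tz": 148,"roll": -0.052},{"tx": -37,"ty": 268,"tz": 148,"roll": -0.052}])

```text
t: 8.5
eef_pos: [569.3, 397.3, 64.4]
tcp_rot: [-3.136, -0.009, 3.123]
ft_force: [-0.7, -0.5, -0.2]
opening: 0.788
grip_force: 0.0
```

```bash
python3 -c "
from h import *
tubs()
s=cam('scene','s5.png');cv2.imwrite('pics/c5.png',cv2.resize(s['pixels'][90:220,340:510],None,fx=3.5,fy=3.5,interpolation=cv2.INTER_CUBIC))"
```

```text
[570.8 398.1  68.2] [-3.138 -0.005  3.123] 8.55
```

View pics/c5.png

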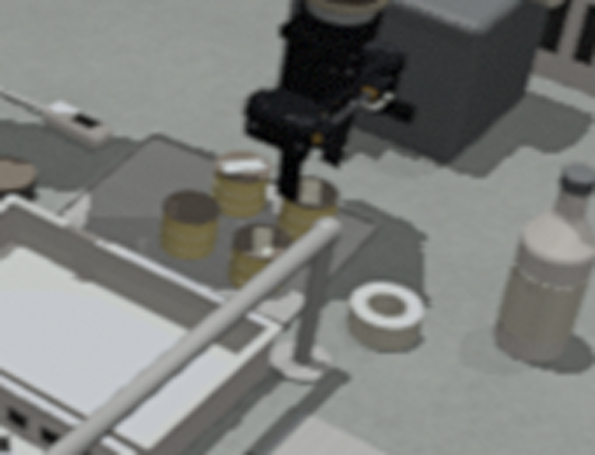

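The gripper hangs just beside the near-rail labelled tub (crop 305,195); the printer behind needs a clearance check.

```bash
python3 - <<'E'
from h import *
t=cam('top');s=cam('scene')
a=cv2.imread('pics/top0.png')[140:225,60:180];b=cv2.imread('pics/scene0.png')[50:150,400:520]
f=lambda i:cv2.resize(i,(400,int(i.shape[0]*400/120)),interpolation=cv2.INTER_CUBIC)
A=f(a);B=f(b);A=cv2.copyMakeBorder(A,0,B.shape[0]-A.shape[0],0,0,cv2.BORDER_CONSTANT)
cv2.imwrite('pics/c6.png',np.hstack([A,B]))
for z in(0,40,80,120):print(z,'top strip',ray(t,168,187,z)[:2].round(),'top corner',ray(t,151,187,z)[:2].round(),'scene strip',ray(s,442,119,z)[:2].round())
E
```

```text
0 top strip [531. 547.] top corner [529. 607.] scene strip [489. 662.]
40 top strip [526. 532.] top corner [524. 591.] scene strip [516. 601.]
80 top strip [521. 518.] top corner [519. 576.] scene strip [543. 540.]
120 top strip [516. 504.] top corner [514. 560.] scene strip [570. 479.]
```

View pics/c6.png

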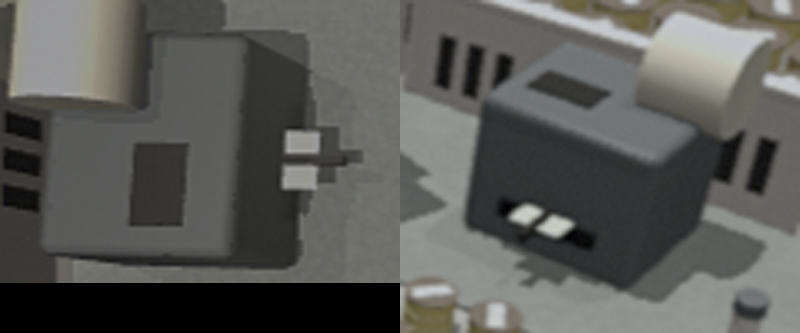

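>>> step_arm(moves=[{"tx": 3,"ty": 10,"tz": 0,"roll": -0.018},{"tx": 3,"ty": 10,"tz": 0,"roll": -0.018},{"tx": 3,"ty": 10,"tz": 0,"roll": -0.018}])

```text
t: 8.95
eef_pos: [569.5, 410.1, 73.0]
tcp_rot: [3.14, 0.002, -3.141]
ft_force: [0.7, -0.1, -0.6]
opening: 0.79
grip_force: 0.0
```

>>> step_arm(moves=[{"tx": 1,"ty": -2,"tz": 20,"roll": 0},{"tx": 1,"ty": -2,"tz": 40,"roll": 0},{"tx": 1,"ty": -2,"tz": 52,"roll": 0},{"tx": 1,"ty": -2,"tz": 58,"roll": 0},{"tx": 1,"ty": -2,"tz": 58,"roll": 0}])

```text
t: 9.37
eef_pos: [568.1, 406.9, 12.5]
tcp_rot: [-3.141, -0.001, 3.141]
ft_force: [0.1, 0.1, -0.2]
opening: 0.79
grip_force: 0.0
```

>>> step_arm(moves=[{"tx": 0,"ty": 0,"tz": 0,"roll": 0},{"tx": 0,"ty": 0,"tz": 0,"roll": 0},{"tx": 0,"ty": 0,"tz": 0,"roll": 0},{"tx": 0,"ty": 0,"tz": 0,"roll": 0},{"tx": 0,"ty": 0,"tz": 0,"roll": 0},{"tx": 0,"ty": 0,"tz": -40,"roll": 0},{"tx": 0,"ty": 0,"tz": -80,"roll": 0},{"tx": 0,"ty": 0,"tz": -120,"roll": 0},{"tx": 0,"ty": 0,"tz": -150,"roll": 0},{"tx": 0,"ty": 0,"tz": -150,"roll": 0}], grip=45)

```text
t: 10.2
eef_pos: [570.3, 408.3, 170.9]
tcp_rot: [3.137, 0.009, 3.141]
ft_force: [1.2, 0.5, -0.8]
opening: 0.588
grip_force: 30.0
```

>>> step_arm(moves=[{"tx": 14,"ty": -523,"tz": 0,"roll": 0},{"tx": 14,"ty": -523,"tz": 0,"roll": 0},{"tx": 14,"ty": -523,"tz": 0,"roll": 0},{"tx": 14,"ty": -523,"tz": 0,"roll": 0},{"tx": 14,"ty": -523,"tz": 0,"roll": 0},{"tx": 14,"ty": -523,"tz": 0,"roll": 0},{"tx": 14,"ty": -523,"tz": 0,"roll": 0},{"tx": 14,"ty": -523,"tz": 0,"roll": 0},{"tx": 14,"ty": -523,"tz": 0,"roll": 0},{"tx": 14,"ty": -523,"tz": 0,"roll": 0},{"tx": 14,"ty": -523,"tz": 0,"roll": 0},{"tx": 14,"ty": -523,"tz": 0,"roll": 0}])

```text
t: 11.2
eef_pos: [553.9, -94.7, 163.2]
tcp_rot: [3.141, -0.0, 3.141]
ft_force: [1.4, 0.2, -0.6]
opening: 0.583
grip_force: 30.0
```

>>> step_arm(moves=[{"tx": 0,"ty": -20,"tz": 0,"roll": 0},{"tx": 0,"ty": -20,"tz": 0,"roll": 0},{"tx": 0,"ty": -20,"tz": 30,"roll": 0},{"tx": 0,"ty": -20,"tz": 60,"roll": 0}])

```text
t: 11.53
eef_pos: [555.1, -113.1, 103.8]
tcp_rot: [-3.141, 0.003, 3.14]
ft_force: [0.7, 0.5, -1.2]
opening: 0.582
grip_force: 30.0
```

>>> step_arm(moves=[{"tx": 0,"ty": 0,"tz": 30,"roll": 0},{"tx": 0,"ty": 0,"tz": 60,"roll": 0},{"tx": 0,"ty": 0,"tz": 76,"roll": 0},{"tx": 0,"ty": 0,"tz": 83,"roll": 0},{"tx": 0,"ty": 0,"tz": 85,"roll": 0},{"tx": 0,"ty": 0,"tz": 85,"roll": 0}])

```text
t: 12.03
eef_pos: [554.8, -112.4, 18.6]
tcp_rot: [3.141, -0.0, 3.141]
ft_force: [-0.0, 0.0, -1.3]
opening: 0.584
grip_force: 30.0
```

>>> step_arm(moves=[{"tx": 0,"ty": 0,"tz": 0,"roll": 0},{"tx": 0,"ty": 0,"tz": 0,"roll": 0},{"tx": 0,"ty": 0,"tz": 0,"roll": 0},{"tx": 0,"ty": 0,"tz": 0,"roll": 0},{"tx": 0,"ty": 0,"tz": -40,"roll": 0},{"tx": 0,"ty": 0,"tz": -80,"roll": 0},{"tx": 0,"ty": 0,"tz": -120,"roll": 0},{"tx": 0,"ty": 0,"tz": -150,"roll": 0},{"tx": 0,"ty": 0,"tz": -150,"roll": 0}], grip=72)

```text
t: 12.78
eef_pos: [556.8, -113.3, 174.9]
tcp_rot: [-3.139, 0.009, 3.141]
ft_force: [0.7, -0.3, 1.2]
opening: 0.758
grip_force: 0.0
```

```bash
python3 -c "
from h import *
tubs()"
```

```text
[577.4 306.6] 36.3 white 0.29
[ 555.8 -113.   172. ] [-3.14   0.006  3.141] 12.8333
```

>>> step_arm(moves=[{"tx": -20,"ty": 419,"tz": 0,"roll": 0},{"tx": -20,"ty": 419,"tz": 0,"roll": 0},{"tx": -20,"ty": 419,"tz": 0,"roll": 0},{"tx": -20,"ty": 419,"tz": 0,"roll": 0},{"tx": -20,"ty": 419,"tz": 0,"roll": 0},{"tx": -20,"ty": 419,"tz": 0,"roll": 0},{"tx": -20,"ty": 419,"tz": 0,"roll": 0},{"tx": -20,"ty": 419,"tz": 0,"roll": 0},{"tx": -20,"ty": 419,"tz": 0,"roll": 0},{"tx": -20,"ty": 419,"tz": 0,"roll": 0},{"tx": -20,"ty": 419,"tz": 20,"roll": 0},{"tx": -20,"ty": 419,"tz": 40,"roll": 0}])

```text
t: 13.83
eef_pos: [574.4, 309.0, 127.3]
tcp_rot: [3.141, 0.001, -3.139]
ft_force: [0.4, -0.5, -0.4]
opening: 0.756
grip_force: 0.0
```

```bash
sed -i 's/param1=120,param2=16/param1=80,param2=11/' h.py; python3 -c "
from h import *
tubs()"
```

```text
[ 660.9 -243.1] 30.8 white 0.41
[ 557.3 -112.3] 33.0 white 0.32
[540.5 -27.6] 30.2 white 0.54
[664.5 224.6] 29.4 white 0.29
[404.9 -96.7] 35.1 white 0.72
[461.9 -22. ] 31.9 white 0.51
[631.7 -52.9] 35.2 white 0.56
[ 468.7 -155. ] 35.1 white 0.72
[ 590.3 -215.6] 32.6 white 0.40
[572.7 307.  122.7] [-3.139 -0.006 -3.14 ] 13.8833
```

>>> step_arm(moves=[{"tx": -1,"ty": -2,"tz": 30,"roll": 0},{"tx": -1,"ty": -2,"tz": 60,"roll": 0},{"tx": -1,"ty": -2,"tz": 85,"roll": 0},{"tx": -1,"ty": -2,"tz": 102,"roll": 0},{"tx": -1,"ty": -2,"tz": 111,"roll": 0},{"tx": -1,"ty": -2,"tz": 111,"roll": 0}])

```text
t: 14.38
eef_pos: [575.0, 303.5, 15.4]
tcp_rot: [-3.14, -0.004, 3.14]
ft_force: [-0.1, -0.5, -0.4]
opening: 0.757
grip_force: 0.0
```

>>> step_arm(moves=[{"tx": 0,"ty": 0,"tz": 0,"roll": 0},{"tx": 0,"ty": 0,"tz": 0,"roll": 0},{"tx": 0,"ty": 0,"tz": 0,"roll": 0},{"tx": 0,"ty": 0,"tz": 0,"roll": 0},{"tx": 0,"ty": 0,"tz": 0,"roll": 0},{"tx": 0,"ty": 0,"tz": -40,"roll": 0},{"tx": 0,"ty": 0,"tz": -80,"roll": 0},{"tx": 0,"ty": 0,"tz": -120,"roll": 0},{"tx": 0,"ty": 0,"tz": -150,"roll": 0},{"tx": 0,"ty": 0,"tz": -150,"roll": 0}], grip=45)

```text
t: 15.22
eef_pos: [578.0, 305.2, 174.6]
tcp_rot: [3.138, 0.009, 3.141]
ft_force: [1.2, 0.4, -0.8]
opening: 0.582
grip_force: 30.0
```

>>> step_arm(moves=[{"tx": 101,"ty": -417,"tz": 0,"roll": 0},{"tx": 101,"ty": -417,"tz": 0,"roll": 0},{"tx": 101,"ty": -417,"tz": 0,"roll": 0},{"tx": 101,"ty": -417,"tz": 0,"roll": 0},{"tx": 101,"ty": -417,"tz": 0,"roll": 0},{"tx": 101,"ty": -417,"tz": 0,"roll": 0},{"tx": 101,"ty": -417,"tz": 0,"roll": 0},{"tx": 101,"ty": -417,"tz": 0,"roll": 0},{"tx": 101,"ty": -417,"tz": 0,"roll": 0},{"tx": 101,"ty": -417,"tz": 0,"roll": 0},{"tx": 101,"ty": -417,"tz": 0,"roll": 0},{"tx": 101,"ty": -417,"tz": 30,"roll": 0}])

```text
t: 16.22
eef_pos: [475.9, -116.3, 140.5]
tcp_rot: [-3.139, 0.007, 3.137]
ft_force: [0.6, -0.2, -1.7]
opening: 0.587
grip_force: 30.0
```

>>> step_arm(moves=[{"tx": 0,"ty": 0,"tz": 0,"roll": 0}])

```text
t: 16.3
eef_pos: [472.6, -113.1, 134.4]
tcp_rot: [3.14, -0.004, 3.138]
ft_force: [-0.9, 0.8, -2.4]
opening: 0.586
grip_force: 30.0
```

>>> step_arm(moves=[{"tx": 0,"ty": 0,"tz": 40,"roll": 0},{"tx": 0,"ty": 0,"tz": 75,"roll": 0},{"tx": 0,"ty": 0,"tz": 100,"roll": 0},{"tx": 0,"ty": 0,"tz": 113,"roll": 0},{"tx": 0,"ty": 0,"tz": 117,"roll": 0},{"tx": 0,"ty": 0,"tz": 117,"roll": 0}])

```text
t: 16.8
eef_pos: [474.4, -111.8, 20.3]
tcp_rot: [3.141, -0.002, -3.141]
ft_force: [0.1, -0.1, -1.6]
opening: 0.586
grip_force: 30.0
```

>>> step_arm(moves=[{"tx": 0,"ty": 0,"tz": 0,"roll": 0},{"tx": 0,"ty": 0,"tz": 0,"roll": 0},{"tx": 0,"ty": 0,"tz": 0,"roll": 0},{"tx": 0,"ty": 0,"tz": 0,"roll": 0},{"tx": 0,"ty": 0,"tz": -40,"roll": 0},{"tx": 0,"ty": 0,"tz": -80,"roll": 0},{"tx": 0,"ty": 0,"tz": -120,"roll": 0},{"tx": 0,"ty": 0,"tz": -150,"roll": 0},{"tx": 0,"ty": 0,"tz": -150,"roll": 0}], grip=72)

```text
t: 17.55
eef_pos: [476.6, -113.2, 176.2]
tcp_rot: [-3.138, 0.008, 3.141]
ft_force: [0.2, -0.5, 0.6]
opening: 0.758
grip_force: 0.0
```

```bash
sed -i 's/x0,y0,x1,y1=185,140,405,250/x0,y0,x1,y1=185,155,258,250/' h.py; python3 -c "
from h import *
tubs()
s=cam('scene','s7.png');cv2.imwrite('pics/c7.png',cv2.resize(s['pixels'][110:280,240:470],None,fx=3.4,fy=3.4,interpolation=cv2.INTER_CUBIC))"
```

```text
[495.7 307.8] 37.4 white 0.00
[493.2 405.1] 32.7 white 0.27
[ 475.7 -113.   173.5] [-3.14   0.006  3.141] 17.6
```

View pics/c7.png

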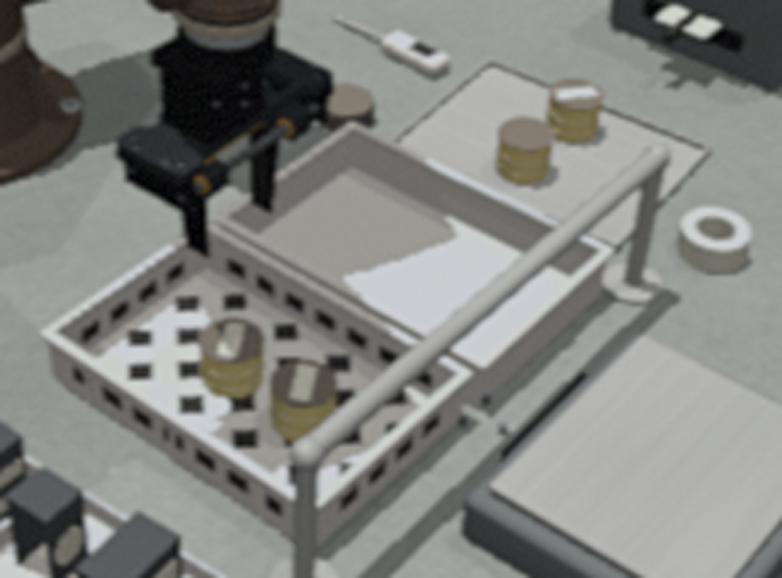

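Two labelled tubs stand in the dispatch crate (crop 232,355 and 303,395). One bare and one labelled tub are left on the tray.

>>> step_arm(moves=[{"tx": -19,"ty": 517,"tz": 0,"roll": 0},{"tx": -19,"ty": 517,"tz": 0,"roll": 0},{"tx": -19,"ty": 517,"tz": 0,"roll": 0},{"tx": -19,"ty": 517,"tz": 0,"roll": 0},{"tx": -19,"ty": 517,"tz": 0,"roll": 0},{"tx": -19,"ty": 517,"tz": 0,"roll": 0},{"tx": -19,"ty": 517,"tz": 0,"roll": 0},{"tx": -19,"ty": 517,"tz": 0,"roll": 0},{"tx": -19,"ty": 517,"tz": 0,"roll": 0},{"tx": -19,"ty": 517,"tz": 0,"roll": 0},{"tx": -19,"ty": 517,"tz": 0,"roll": 0},{"tx": -19,"ty": 517,"tz": 0,"roll": 0}])

```text
t: 18.65
eef_pos: [492.4, 388.9, 168.5]
tcp_rot: [-3.14, -0.003, 3.141]
ft_force: [0.5, -0.5, 0.1]
opening: 0.759
grip_force: 0.0
```

```bash
python3 -c "
from h import *
tubs()
s=cam('scene','s8.png');a=cv2.imread('pics/s7.png');d=cv2.absdiff(a,s['pixels'])[125:205,375:450].max(2);print((d>40).sum())"
```

```text
[492.4 394.9 168.4] [ 3.141e+00 -1.000e-03 -3.140e+00] 18.7
1214
```

>>> step_arm(moves=[{"tx": -2,"ty": 9,"tz": 30,"roll": 0},{"tx": -2,"ty": 9,"tz": 60,"roll": 0},{"tx": -2,"ty": 9,"tz": 90,"roll": 0},{"tx": -2,"ty": 9,"tz": 95,"roll": 0},{"tx": -2,"ty": 9,"tz": 95,"roll": 0}])

```text
t: 19.17
eef_pos: [494.3, 394.8, 72.8]
tcp_rot: [-3.139, -0.005, 3.14]
ft_force: [0.6, -0.2, 0.8]
opening: 0.76
grip_force: 0.0
```

```bash
python3 -c "
from h import *
s=cam('scene','s8.png');print(env.state()['eef_pos']);cv2.imwrite('pics/c8.png',cv2.resize(s['pixels'][100:220,340:470],None,fx=3.5,fy=3.5,interpolation=cv2.INTER_CUBIC))"
```

```text
[495.23925512 395.38834521  74.86750529]
```

View pics/c8.png

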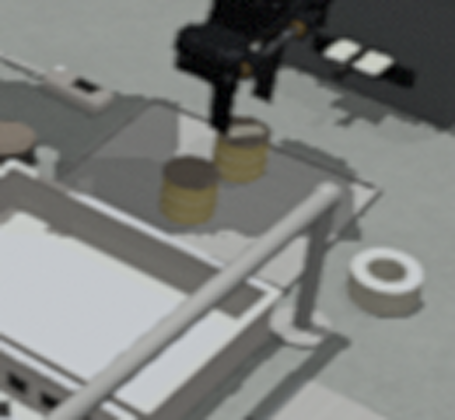

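The tub is still in place and the fingers are above it, about 9 mm short in y.

>>> step_arm(moves=[{"tx": 1,"ty": 9,"tz": 0,"roll": 0},{"tx": 1,"ty": 9,"tz": 0,"roll": 0},{"tx": 1,"ty": 9,"tz": 0,"roll": 0}])

```text
t: 19.47
eef_pos: [494.8, 405.8, 77.0]
tcp_rot: [3.14, 0.002, 3.141]
ft_force: [-0.2, 0.4, 0.4]
opening: 0.761
grip_force: 0.0
```

>>> step_arm(moves=[{"tx": 1,"ty": -1,"tz": 20,"roll": 0},{"tx": 1,"ty": -1,"tz": 40,"roll": 0},{"tx": 1,"ty": -1,"tz": 54,"roll": 0},{"tx": 1,"ty": -1,"tz": 61,"roll": 0},{"tx": 1,"ty": -1,"tz": 61,"roll": 0}])

```text
t: 19.88
eef_pos: [493.1, 403.8, 13.9]
tcp_rot: [-3.141, -0.001, 3.141]
ft_force: [0.7, -0.7, 0.3]
opening: 0.755
grip_force: 0.0
```

>>> step_arm(moves=[{"tx": 0,"ty": 0,"tz": 0,"roll": 0},{"tx": 0,"ty": 0,"tz": 0,"roll": 0},{"tx": 0,"ty": 0,"tz": 0,"roll": 0},{"tx": 0,"ty": 0,"tz": 0,"roll": 0},{"tx": 0,"ty": 0,"tz": 0,"roll": 0},{"tx": 0,"ty": 0,"tz": -40,"roll": 0},{"tx": 0,"ty": 0,"tz": -80,"roll": 0},{"tx": 0,"ty": 0,"tz": -120,"roll": 0},{"tx": 0,"ty": 0,"tz": -150,"roll": 0},{"tx": 0,"ty": 0,"tz": -150,"roll": 0}], grip=45)

```text
t: 20.72
eef_pos: [495.2, 405.3, 171.4]
tcp_rot: [3.136, 0.008, 3.141]
ft_force: [0.5, -0.4, -0.6]
opening: 0.584
grip_force: 30.0
```

>>> step_arm(moves=[{"tx": 90,"ty": -518,"tz": 0,"roll": 0},{"tx": 90,"ty": -518,"tz": 0,"roll": 0},{"tx": 90,"ty": -518,"tz": 0,"roll": 0},{"tx": 90,"ty": -518,"tz": 0,"roll": 0},{"tx": 90,"ty": -518,"tz": 0,"roll": 0},{"tx": 90,"ty": -518,"tz": 0,"roll": 0},{"tx": 90,"ty": -518,"tz": 0,"roll": 0},{"tx": 90,"ty": -518,"tz": 0,"roll": 0},{"tx": 90,"ty": -518,"tz": 0,"roll": 0},{"tx": 90,"ty": -518,"tz": 0,"roll": 0},{"tx": 90,"ty": -518,"tz": 0,"roll": 0},{"tx": 90,"ty": -518,"tz": 0,"roll": 0}])

```text
t: 21.72
eef_pos: [406.4, -90.2, 164.3]
tcp_rot: [3.141, -0.0, 3.141]
ft_force: [1.1, 0.4, -1.3]
opening: 0.583
grip_force: 30.0
```

>>> step_arm(moves=[{"tx": 4,"ty": -25,"tz": 0,"roll": 0},{"tx": 4,"ty": -25,"tz": 0,"roll": 0},{"tx": 4,"ty": -25,"tz": 0,"roll": 0}])

```text
t: 21.97
eef_pos: [402.9, -114.4, 164.2]
tcp_rot: [3.141, -0.0, 3.138]
ft_force: [0.4, 1.0, -0.2]
opening: 0.587
grip_force: 30.0
```

>>> step_arm(moves=[{"tx": 0,"ty": 0,"tz": 40,"roll": 0},{"tx": 0,"ty": 0,"tz": 75,"roll": 0},{"tx": 0,"ty": 0,"tz": 105,"roll": 0},{"tx": 0,"ty": 0,"tz": 130,"roll": 0},{"tx": 0,"ty": 0,"tz": 142,"roll": 0},{"tx": 0,"ty": 0,"tz": 146,"roll": 0},{"tx": 0,"ty": 0,"tz": 146,"roll": 0}])

```text
t: 22.55
eef_pos: [403.0, -112.1, 17.8]
tcp_rot: [3.141, -0.002, -3.141]
ft_force: [-0.0, 0.8, -1.5]
opening: 0.584
grip_force: 30.0
```

>>> step_arm(moves=[{"tx": 0,"ty": 0,"tz": 0,"roll": 0},{"tx": 0,"ty": 0,"tz": 0,"roll": 0},{"tx": 0,"ty": 0,"tz": 0,"roll": 0},{"tx": 0,"ty": 0,"tz": 0,"roll": 0},{"tx": 0,"ty": 0,"tz": -40,"roll": 0},{"tx": 0,"ty": 0,"tz": -80,"roll": 0},{"tx": 0,"ty": 0,"tz": -120,"roll": 0},{"tx": 0,"ty": 0,"tz": -150,"roll": 0},{"tx": 0,"ty": 0,"tz": -150,"roll": 0}], grip=72)

```text
t: 23.3
eef_pos: [405.2, -114.2, 173.7]
tcp_rot: [-3.138, 0.008, 3.141]
ft_force: [0.5, 0.3, 0.3]
opening: 0.76
grip_force: 0.0
```

```bash
python3 -c "
from h import *
tubs()
cam('scene','s9.png')"
```

```text
[496.5 308.7] 37.4 white 0.00
[ 404.4 -113.9  171.2] [-3.139  0.006  3.141] 23.35
```

>>> step_arm(moves=[{"tx": -92,"ty": 422,"tz": 0,"roll": 0},{"tx": -92,"ty": 422,"tz": 0,"roll": 0},{"tx": -92,"ty": 422,"tz": 0,"roll": 0},{"tx": -92,"ty": 422,"tz": 0,"roll": 0},{"tx": -92,"ty": 422,"tz": 0,"roll": 0},{"tx": -92,"ty": 422,"tz": 0,"roll": 0},{"tx": -92,"ty": 422,"tz": 0,"roll": 0},{"tx": -92,"ty": 422,"tz": 0,"roll": 0},{"tx": -92,"ty": 422,"tz": 0,"roll": 0},{"tx": -92,"ty": 422,"tz": 0,"roll": 0},{"tx": -92,"ty": 422,"tz": 0,"roll": 0},{"tx": -92,"ty": 422,"tz": 30,"roll": 0}])

```text
t: 24.4
eef_pos: [497.4, 312.7, 140.0]
tcp_rot: [3.139, 0.005, -3.139]
ft_force: [1.2, -0.4, 0.7]
opening: 0.76
grip_force: 0.0
```

>>> step_arm(moves=[{"tx": 0,"ty": 0,"tz": 25,"roll": 0},{"tx": 0,"ty": 0,"tz": 50,"roll": 0},{"tx": 0,"ty": 0,"tz": 55,"roll": 0},{"tx": 0,"ty": 0,"tz": 55,"roll": 0}])

```text
t: 24.73
eef_pos: [494.5, 307.8, 80.9]
tcp_rot: [-3.139, -0.005, 3.141]
ft_force: [0.7, 0.2, 0.7]
opening: 0.759
grip_force: 0.0
```

```bash
python3 - <<'E'
from h import *
s=cam('scene','s10.png');print(env.state()['eef_pos'].round(1))
# expected lid centre of the bare tub vs reference picture
a=cv2.imread('pics/s9.png');g=lambda i:cv2.cvtColor(i,cv2.COLOR_BGR2GRAY)
u,v=proj(s,(496.5,308,25)).astype(int);print(u,v)
r=cv2.matchTemplate(g(s['pixels'])[v-25:v+25,u-25:u+25],g(a)[v-2:v+9,u-9:u+10],cv2.TM_CCOEFF_NORMED);print(cv2.minMaxLoc(r),'expect',(16,23))
E
```

```text
[495.4 308.2  82.6]
393 155
(-0.7598562836647034, 0.5643292665481567, (22, 6), (16, 16)) expect (16, 23)
```

```bash
python3 -c "
from h import *
i=cv2.imread('pics/s10.png');cv2.imwrite('pics/c10.png',cv2.resize(i[110:260,250:460],None,fx=3.6,fy=3.6,interpolation=cv2.INTER_CUBIC))"
```

```text
(no output)
```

View pics/c10.png

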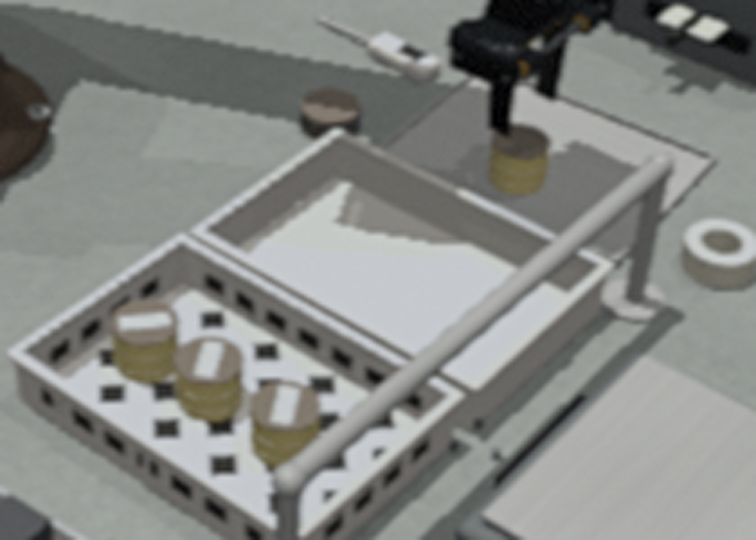

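All three labelled tubs stand in the dispatch crate. The bare tub is unmoved, lid at (394,150), and under the gripper.

>>> step_arm(moves=[{"tx": -1,"ty": 0,"tz": 20,"roll": 0},{"tx": -1,"ty": 0,"tz": 40,"roll": 0},{"tx": -1,"ty": 0,"tz": 58,"roll": 0},{"tx": -1,"ty": 0,"tz": 67,"roll": 0},{"tx": -1,"ty": 0,"tz": 67,"roll": 0}])

```text
t: 25.2
eef_pos: [496.6, 308.2, 15.9]
tcp_rot: [-3.141, -0.001, 3.141]
ft_force: [0.1, -0.5, -0.4]
opening: 0.758
grip_force: 0.0
```

>>> step_arm(moves=[{"tx": 0,"ty": 0,"tz": 0,"roll": 0},{"tx": 0,"ty": 0,"tz": 0,"roll": 0},{"tx": 0,"ty": 0,"tz": 0,"roll": 0},{"tx": 0,"ty": 0,"tz": 0,"roll": 0},{"tx": 0,"ty": 0,"tz": 0,"roll": 0},{"tx": 0,"ty": 0,"tz": -40,"roll": 0},{"tx": 0,"ty": 0,"tz": -80,"roll": 0},{"tx": 0,"ty": 0,"tz": -120,"roll": 0},{"tx": 0,"ty": 0,"tz": -120,"roll": 0}], grip=45)

```text
t: 25.95
eef_pos: [499.2, 309.7, 144.0]
tcp_rot: [3.137, 0.01, 3.141]
ft_force: [-0.7, 0.4, -0.5]
opening: 0.584
grip_force: 30.0
```

>>> step_arm(moves=[{"tx": 0,"ty": -208,"tz": 0,"roll": 0},{"tx": 0,"ty": -208,"tz": 0,"roll": 0},{"tx": 0,"ty": -208,"tz": 0,"roll": 0},{"tx": 0,"ty": -208,"tz": 0,"roll": 0},{"tx": 0,"ty": -208,"tz": 0,"roll": 0},{"tx": 0,"ty": -208,"tz": 0,"roll": 0},{"tx": 0,"ty": -208,"tz": 0,"roll": 0},{"tx": 0,"ty": -208,"tz": 0,"roll": 0}])

```text
t: 26.62
eef_pos: [496.6, 100.5, 136.6]
tcp_rot: [3.141, 0.0, 3.14]
ft_force: [0.5, -0.0, -1.7]
opening: 0.583
grip_force: 30.0
```

Grasp z≈16.5; release at ≈19.

>>> step_arm(moves=[{"tx": 0,"ty": 0,"tz": 40,"roll": 0},{"tx": 0,"ty": 0,"tz": 75,"roll": 0},{"tx": 0,"ty": 0,"tz": 100,"roll": 0},{"tx": 0,"ty": 0,"tz": 112,"roll": 0},{"tx": 0,"ty": 0,"tz": 117,"roll": 0},{"tx": 0,"ty": 0,"tz": 117,"roll": 0}])

```text
t: 27.12
eef_pos: [496.3, 101.9, 18.9]
tcp_rot: [3.142, -0.001, -3.14]
ft_force: [0.4, -0.7, -1.5]
opening: 0.588
grip_force: 30.0
```

>>> step_arm(moves=[{"tx": 0,"ty": 0,"tz": 0,"roll": 0},{"tx": 0,"ty": 0,"tz": 0,"roll": 0},{"tx": 0,"ty": 0,"tz": 0,"roll": 0},{"tx": 0,"ty": 0,"tz": 0,"roll": 0},{"tx": 0,"ty": 0,"tz": -40,"roll": 0},{"tx": 0,"ty": 0,"tz": -80,"roll": 0},{"tx": 0,"ty": 0,"tz": -120,"roll": 0},{"tx": 0,"ty": 0,"tz": -160,"roll": 0},{"tx": 0,"ty": 0,"tz": -200,"roll": 0},{"tx": 0,"ty": 0,"tz": -230,"roll": 0},{"tx": 0,"ty": 0,"tz": -230,"roll": 0}], grip=72)

```text
t: 28.03
eef_pos: [498.3, 100.7, 255.6]
tcp_rot: [3.141, 0.01, 3.141]
ft_force: [0.2, -0.2, 0.1]
opening: 0.756
grip_force: 0.0
```

```bash
python3 - <<'E'
from h import *
s=cam('scene','s11.png');t=cam('top','t11.png')
print(env.state()['eef_pos'].round(1))
f=lambda i:cv2.convertScaleAbs(cv2.resize(i,(390,300),interpolation=cv2.INTER_CUBIC),alpha=1.3)
a=s['pixels'];b=t['pixels']
cv2.imwrite('pics/c11.png',np.vstack([np.hstack([f(a[235:325,195:312]),f(a[115:275,250:458])]),np.hstack([f(b[150:250,185:315]),f(b[150:250,330:460])])]))
E
```

```text
[496.6 100.5 250.5]
```

View pics/c11.png

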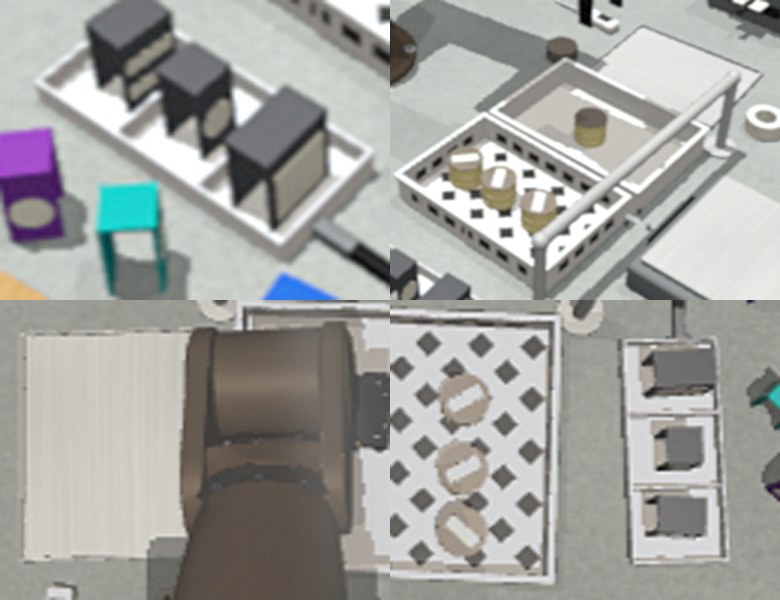

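All tubs are sorted: three in the dispatch crate, the bare one in the hold crate, and the tray is empty. All three cards stand in the card tray. Next I measure their top faces.

```bash
python3 - <<'E'
from h import *
c=optics.read_camera('top')
b=cv2.resize(c['pixels'][155:245,405:445],None,fx=4,fy=4,interpolation=cv2.INTER_CUBIC);g=cv2.cvtColor(b,cv2.COLOR_BGR2GRAY)
m=((g<110)&(g>62)).astype(np.uint8);m=cv2.morphologyEx(m,cv2.MORPH_OPEN,np.ones((7,7)))
n,l,st,ce=cv2.connectedComponentsWithStats(m)
for i in range(1,n):
    if st[i,4]<500: continue
    r=cv2.minAreaRect(np.argwhere(l==i)[:,::-1].astype(np.float32))
    P=[ray(c,405+(u+.5)/4-.5,155+(v+.5)/4-.5,82)[:2] for u,v in cv2.boxPoints(r)]
    x,y,w,h=st[i,:4];print(np.mean(P,0).round(1),[round(float(np.linalg.norm(P[k]-P[k+1])),1) for k in(0,1)],'yaw',np.degrees(np.arctan2(*(P[1]-P[0])[::-1])).round(1),[int(np.median(g[l==i]))],ray(c,405+x/4,155+y/4,82)[:2].round(),ray(c,405+(x+w)/4,155+(y+h)/4,82)[:2].round())
E
```

```text
[ 588.5 -356.8] [71.9, 53.1] yaw -84.3 [85] [ 613. -322.] [ 560. -395.]
[ 501.9 -356.1] [42.6, 48.0] yaw -88.6 [87] [ 524. -336.] [ 476. -379.]
[ 426.1 -353.5] [54.9, 45.0] yaw -88.5 [90] [ 447. -327.] [ 402. -383.]
```

>>> step_arm(moves=[{"tx": -94,"ty": -457,"tz": 0,"roll": 1.571},{"tx": -94,"ty": -457,"tz": 0,"roll": 1.571},{"tx": -94,"ty": -457,"tz": 0,"roll": 1.571},{"tx": -94,"ty": -457,"tz": 0,"roll": 1.571},{"tx": -94,"ty": -457,"tz": 0,"roll": 1.571},{"tx": -94,"ty": -457,"tz": 0,"roll": 1.571},{"tx": -94,"ty": -457,"tz": 0,"roll": 1.571},{"tx": -94,"ty": -457,"tz": 0,"roll": 1.571},{"tx": -94,"ty": -457,"tz": 0,"roll": 1.571},{"tx": -94,"ty": -457,"tz": 0,"roll": 1.571},{"tx": -94,"ty": -457,"tz": 0,"roll": 1.571},{"tx": -94,"ty": -457,"tz": 0,"roll": 1.571}], grip=62)

```text
t: 29.18
eef_pos: [589.8, -362.1, 246.0]
tcp_rot: [-3.139, -0.001, 1.631]
ft_force: [0.8, 0.1, 0.7]
opening: 0.653
grip_force: 0.0
```

>>> step_arm(moves=[{"tx": 0,"ty": 0,"tz": 0,"roll": 0},{"tx": 0,"ty": 0,"tz": 0,"roll": 0}])

```text
t: 29.35
eef_pos: [589.6, -356.4, 247.2]
tcp_rot: [-3.139, -0.003, 1.644]
ft_force: [0.7, 0.7, -0.3]
opening: 0.648
grip_force: 0.0
```

>>> step_arm(moves=[{"tx": 0,"ty": 1,"tz": 40,"roll": 0},{"tx": 0,"ty": 1,"tz": 80,"roll": 0},{"tx": 0,"ty": 1,"tz": 110,"roll": 0},{"tx": 0,"ty": 1,"tz": 135,"roll": 0},{"tx": 0,"ty": 1,"tz": 160,"roll": 0},{"tx": 0,"ty": 1,"tz": 180,"roll": 0},{"tx": 0,"ty": 1,"tz": 192,"roll": 0},{"tx": 0,"ty": 1,"tz": 197,"roll": 0},{"tx": 0,"ty": 1,"tz": 197,"roll": 0}])

```text
t: 30.1
eef_pos: [591.1, -355.4, 51.8]
tcp_rot: [-3.14, -0.001, 1.644]
ft_force: [0.1, -0.6, 0.1]
opening: 0.654
grip_force: 0.0
```

>>> step_arm(moves=[{"tx": 0,"ty": 0,"tz": 0,"roll": 0},{"tx": 0,"ty": 0,"tz": 0,"roll": 0},{"tx": 0,"ty": 0,"tz": 0,"roll": 0},{"tx": 0,"ty": 0,"tz": 0,"roll": 0},{"tx": 0,"ty": 0,"tz": 0,"roll": 0},{"tx": 0,"ty": 0,"tz": 0,"roll": 0}], grip=30)

```text
t: 30.6
eef_pos: [591.6, -356.8, 53.5]
tcp_rot: [3.14, 0.001, 1.641]
ft_force: [-0.1, 0.8, 6.6]
opening: 0.44
grip_force: 30.0
```

>>> step_arm(moves=[{"tx": 0,"ty": 0,"tz": -25,"roll": 0},{"tx": 0,"ty": 0,"tz": -60,"roll": 0},{"tx": 0,"ty": 0,"tz": -100,"roll": 0},{"tx": 0,"ty": 0,"tz": -140,"roll": 0.071},{"tx": 0,"ty": 0,"tz": -180,"roll": 0.071},{"tx": 0,"ty": 0,"tz": -215,"roll": 0.071},{"tx": 0,"ty": 0,"tz": -215,"roll": 0.071},{"tx": 0,"ty": 0,"tz": -215,"roll": 0.071}])

```text
t: 31.27
eef_pos: [591.5, -356.8, 269.7]
tcp_rot: [3.138, 0.002, 1.57]
ft_force: [0.0, 0.7, -1.2]
opening: 0.437
grip_force: 30.0
```

>>> step_arm(moves=[{"tx": 240,"ty": 80,"tz": 0,"roll": 0},{"tx": 240,"ty": 80,"tz": 0,"roll": 0},{"tx": 240,"ty": 80,"tz": 0,"roll": 0},{"tx": 240,"ty": 80,"tz": 0,"roll": 0},{"tx": 240,"ty": 80,"tz": 0,"roll": 0},{"tx": 240,"ty": 80,"tz": 0,"roll": 0},{"tx": 240,"ty": 80,"tz": 0,"roll": 0},{"tx": 240,"ty": 80,"tz": 0,"roll": 0},{"tx": 240,"ty": 80,"tz": 0,"roll": 0},{"tx": 240,"ty": 80,"tz": 0,"roll": 0}])

```text
t: 32.1
eef_pos: [670.9, -117.9, 266.6]
tcp_rot: [-3.14, -0.0, 1.569]
ft_force: [-0.7, -0.9, 0.4]
opening: 0.437
grip_force: 30.0
```

```bash
python3 - <<'E'
from h import *
s=cam('scene','s12.png');st=env.state();print(st['eef_pos'].round(1),st['tcp_rot'].round(3),st['opening']*95.1)
t=cam('top','t12.png')
b=cv2.imread('pics/t11.png')  # rail centreline from bright columns
g=cv2.cvtColor(b,cv2.COLOR_BGR2GRAY)
for u in(265,280,370,380,385):print(u,g[134:156,u].tolist())
E
```

```text
[ 671.  -118.2  266.8] [-3.141 -0.     1.568] 41.59906134885469
265 [119, 118, 118, 104, 127, 153, 149, 131, 107, 86, 116, 110, 150, 146, 150, 143, 163, 163, 151, 148, 149, 151]
280 [122, 121, 120, 120, 115, 136, 155, 139, 120, 95, 119, 118, 119, 119, 120, 118, 133, 158, 148, 91, 78, 94]
370 [125, 122, 122, 124, 123, 120, 117, 106, 129, 151, 151, 130, 98, 120, 121, 123, 120, 120, 122, 120, 137, 166]
380 [121, 121, 120, 121, 121, 121, 119, 87, 126, 147, 149, 138, 115, 102, 122, 122, 119, 120, 121, 123, 78, 166]
385 [119, 123, 122, 121, 123, 119, 116, 97, 122, 145, 148, 143, 122, 92, 116, 118, 109, 124, 119, 131, 113, 165]
```

```bash
python3 - <<'E'
from h import *
t=cam('top')
for u,v in((385,144.1),(380,144),(370,143.6),(280,141),(265,140.6)):print(ray(t,u,v,150)[:2].round(1))
i=cv2.imread('pics/s12.png');cv2.imwrite('pics/c12.png',cv2.resize(i[130:310,250:450],None,fx=3.3,fy=3.3,interpolation=cv2.INTER_CUBIC))
E
```

```text
[ 670.  -204.3]
[ 669.9 -188.1]
[ 670.5 -155.6]
[672.  137.1]
[672.2 186. ]
```

View pics/c12.png

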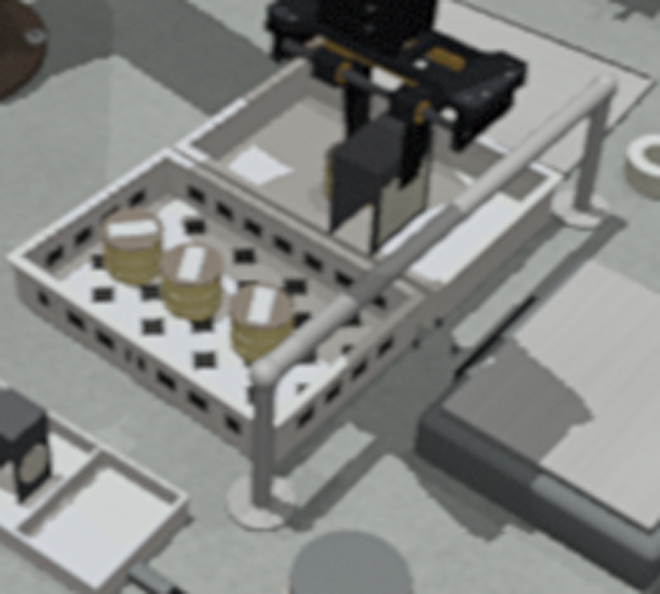

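The dispatch card hangs upright in the grip above the rail, which measures x≈670.7 at this y. Lowering it now.

>>> step_arm(moves=[{"tx": 2,"ty": 0,"tz": 30,"roll": 0},{"tx": 2,"ty": 0,"tz": 55,"roll": 0},{"tx": 2,"ty": 0,"tz": 75,"roll": 0},{"tx": 2,"ty": 0,"tz": 95,"roll": 0},{"tx": 2,"ty": 0,"tz": 112,"roll": 0},{"tx": 2,"ty": 0,"tz": 124,"roll": 0},{"tx": 2,"ty": 0,"tz": 130,"roll": 0},{"tx": 2,"ty": 0,"tz": 131,"roll": 0},{"tx": 2,"ty": 0,"tz": 131,"roll": 0}])

```text
t: 33.0
eef_pos: [671.7, -115.1, 136.9]
tcp_rot: [3.141, 0.0, 1.569]
ft_force: [0.8, -0.2, -0.6]
opening: 0.439
grip_force: 30.0
```

>>> step_arm(moves=[{"tx": 0,"ty": 0,"tz": 0,"roll": 0},{"tx": 0,"ty": 0,"tz": 0,"roll": 0},{"tx": 0,"ty": 0,"tz": 0,"roll": 0},{"tx": 0,"ty": 0,"tz": 0,"roll": 0},{"tx": 0,"ty": 0,"tz": -20,"roll": 0},{"tx": 0,"ty": 0,"tz": -50,"roll": 0},{"tx": 0,"ty": 0,"tz": -85,"roll": 0},{"tx": 0,"ty": 0,"tz": -115,"roll": 0},{"tx": 0,"ty": 0,"tz": -115,"roll": 0}], grip=62)

```text
t: 33.75
eef_pos: [673.2, -115.1, 258.6]
tcp_rot: [3.132, 0.002, 1.57]
ft_force: [0.0, 0.1, 0.4]
opening: 0.655
grip_force: 0.0
```

>>> step_arm(moves=[{"tx": -242,"ty": -168,"tz": 0,"roll": -0.06},{"tx": -242,"ty": -168,"tz": 0,"roll": -0.06},{"tx": -242,"ty": -168,"tz": 0,"roll": -0.06},{"tx": -242,"ty": -168,"tz": 0,"roll": -0.06},{"tx": -242,"ty": -168,"tz": 0,"roll": -0.06},{"tx": -242,"ty": -168,"tz": 0,"roll": -0.06},{"tx": -242,"ty": -168,"tz": 0,"roll": -0.06},{"tx": -242,"ty": -168,"tz": 0,"roll": -0.06},{"tx": -242,"ty": -168,"tz": 0,"roll": -0.06},{"tx": -242,"ty": -168,"tz": 0,"roll": -0.06}])

```text
t: 34.58
eef_pos: [503.2, -356.4, 251.4]
tcp_rot: [3.141, -0.0, 1.629]
ft_force: [0.1, -0.5, -0.3]
opening: 0.654
grip_force: 0.0
```

```bash
python3 - <<'E'
from h import *
s=cam('scene','s13.png');st=env.state();print(st['eef_pos'].round(1),st['tcp_rot'].round(3),st['opening']*95.1)
cv2.imwrite('pics/c13.png',cv2.resize(s['pixels'][130:320,220:440],None,fx=3.1,fy=3.1,interpolation=cv2.INTER_CUBIC))
E
```

```text
[ 503.7 -355.8  251.4] [ 3.141 -0.     1.63 ] 61.90568842814881
```

View pics/c13.png

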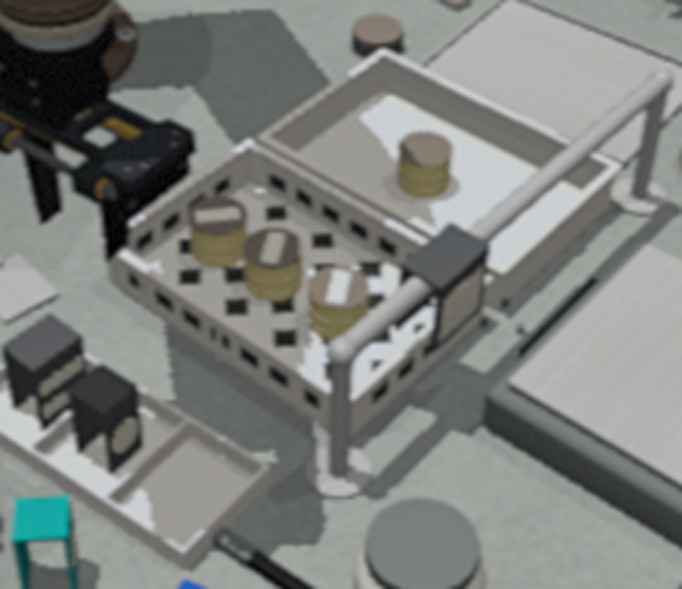

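The dispatch card hangs astride the rail at about (445,260) in the crop. The gripper is above the hold card.

>>> step_arm(moves=[{"tx": -1,"ty": 0,"tz": 40,"roll": 0},{"tx": -1,"ty": 0,"tz": 80,"roll": 0},{"tx": -1,"ty": 0,"tz": 115,"roll": 0},{"tx": -1,"ty": 0,"tz": 140,"roll": 0},{"tx": -1,"ty": 0,"tz": 165,"roll": 0},{"tx": -1,"ty": 0,"tz": 185,"roll": 0},{"tx": -1,"ty": 0,"tz": 196,"roll": 0},{"tx": -1,"ty": 0,"tz": 200,"roll": 0},{"tx": -1,"ty": 0,"tz": 200,"roll": 0}])

```text
t: 35.38
eef_pos: [503.8, -356.7, 51.1]
tcp_rot: [-3.141, -0.001, 1.631]
ft_force: [1.1, -0.4, 0.7]
opening: 0.652
grip_force: 0.0
```

>>> step_arm(moves=[{"tx": 0,"ty": 0,"tz": 0,"roll": 0},{"tx": 0,"ty": 0,"tz": 0,"roll": 0},{"tx": 0,"ty": 0,"tz": 0,"roll": 0},{"tx": 0,"ty": 0,"tz": 0,"roll": 0},{"tx": 0,"ty": 0,"tz": 0,"roll": 0},{"tx": 0,"ty": 0,"tz": 0,"roll": 0}], grip=30)

```text
t: 35.88
eef_pos: [503.6, -357.8, 52.4]
tcp_rot: [3.14, 0.001, 1.63]
ft_force: [0.0, 0.9, 6.4]
opening: 0.44
grip_force: 30.0
```

>>> step_arm(moves=[{"tx": 0,"ty": 0,"tz": -25,"roll": 0},{"tx": 0,"ty": 0,"tz": -60,"roll": 0},{"tx": 0,"ty": 0,"tz": -100,"roll": 0},{"tx": 0,"ty": 0,"tz": -140,"roll": 0.06},{"tx": 0,"ty": 0,"tz": -180,"roll": 0.06},{"tx": 0,"ty": 0,"tz": -215,"roll": 0.06},{"tx": 0,"ty": 0,"tz": -215,"roll": 0.06},{"tx": 0,"ty": 0,"tz": -215,"roll": 0.06}])

```text
t: 36.55
eef_pos: [503.5, -357.7, 268.3]
tcp_rot: [3.139, 0.002, 1.57]
ft_force: [-1.0, 0.7, -1.9]
opening: 0.441
grip_force: 30.0
```

>>> step_arm(moves=[{"tx": 456,"ty": 168,"tz": 0,"roll": 0},{"tx": 456,"ty": 168,"tz": 0,"roll": 0},{"tx": 456,"ty": 168,"tz": 0,"roll": 0},{"tx": 456,"ty": 168,"tz": 0,"roll": 0},{"tx": 456,"ty": 168,"tz": 0,"roll": 0},{"tx": 456,"ty": 168,"tz": 0,"roll": 0},{"tx": 456,"ty": 168,"tz": 0,"roll": 0},{"tx": 456,"ty": 168,"tz": 0,"roll": 0},{"tx": 456,"ty": 168,"tz": 0,"roll": 0},{"tx": 456,"ty": 168,"tz": 0,"roll": 0},{"tx": 456,"ty": 168,"tz": 0,"roll": 0},{"tx": 456,"ty": 168,"tz": 0,"roll": 0}])

```text
t: 37.55
eef_pos: [671.7, 101.8, 264.1]
tcp_rot: [-3.138, -0.0, 1.571]
ft_force: [0.3, 0.3, -0.0]
opening: 0.442
grip_force: 30.0
```

>>> step_arm(moves=[{"tx": 0,"ty": 0,"tz": 0,"roll": 0},{"tx": 0,"ty": 0,"tz": 0,"roll": 0}])

```text
t: 37.72
eef_pos: [671.2, 99.7, 264.0]
tcp_rot: [-3.138, 0.0, 1.572]
ft_force: [-0.4, -1.2, -0.8]
opening: 0.44
grip_force: 30.0
```

>>> step_arm(moves=[{"tx": 0,"ty": 0,"tz": 30,"roll": 0},{"tx": 0,"ty": 0,"tz": 55,"roll": 0},{"tx": 0,"ty": 0,"tz": 75,"roll": 0},{"tx": 0,"ty": 0,"tz": 95,"roll": 0},{"tx": 0,"ty": 0,"tz": 112,"roll": 0},{"tx": 0,"ty": 0,"tz": 123,"roll": 0},{"tx": 0,"ty": 0,"tz": 128,"roll": 0},{"tx": 0,"ty": 0,"tz": 129,"roll": 0},{"tx": 0,"ty": 0,"tz": 129,"roll": 0}])

```text
t: 38.47
eef_pos: [671.8, 97.9, 137.8]
tcp_rot: [3.141, -0.0, 1.569]
ft_force: [-0.8, 0.2, -1.3]
opening: 0.443
grip_force: 30.0
```

>>> step_arm(moves=[{"tx": 0,"ty": 0,"tz": 0,"roll": 0},{"tx": 0,"ty": 0,"tz": 0,"roll": 0},{"tx": 0,"ty": 0,"tz": 0,"roll": 0},{"tx": 0,"ty": 0,"tz": 0,"roll": 0},{"tx": 0,"ty": 0,"tz": -20,"roll": 0},{"tx": 0,"ty": 0,"tz": -50,"roll": 0},{"tx": 0,"ty": 0,"tz": -85,"roll": 0},{"tx": 0,"ty": -40,"tz": -115,"roll": 0},{"tx": 0,"ty": -80,"tz": -115,"roll": 0},{"tx": 0,"ty": -120,"tz": -115,"roll": 0},{"tx": 0,"ty": -160,"tz": -115,"roll": 0},{"tx": 0,"ty": -160,"tz": -115,"roll": 0}], grip=62)

```text
t: 39.47
eef_pos: [505.2, 98.7, 253.0]
tcp_rot: [-3.139, 0.0, 1.571]
ft_force: [1.5, -0.1, 0.4]
opening: 0.652
grip_force: 0.0
```

>>> step_arm(moves=[{"tx": 150,"ty": -60,"tz": 0,"roll": 0},{"tx": 150,"ty": -60,"tz": 0,"roll": 0},{"tx": 150,"ty": -60,"tz": 0,"roll": 0},{"tx": 150,"ty": -60,"tz": 0,"roll": 0},{"tx": 150,"ty": -60,"tz": 0,"roll": 0},{"tx": 150,"ty": -60,"tz": 0,"roll": 0}])

```text
t: 39.97
eef_pos: [451.2, 249.9, 252.8]
tcp_rot: [3.141, -0.0, 1.573]
ft_force: [-0.3, 0.2, -0.3]
opening: 0.652
grip_force: 0.0
```

```bash
python3 - <<'E'
from h import *
c=cam('top','t14.png');cam('scene','s14.png');st=env.state();print(st['eef_pos'].round(1),st['t'])
def dark(x0,y0,x1,y1,z):
    b=cv2.resize(c['pixels'][y0:y1,x0:x1],None,fx=4,fy=4,interpolation=cv2.INTER_CUBIC);g=cv2.cvtColor(b,cv2.COLOR_BGR2GRAY)
    m=cv2.morphologyEx(((g<100)&(g>50)).astype(np.uint8),cv2.MORPH_OPEN,np.ones((9,9)));n,l,s,ce=cv2.connectedComponentsWithStats(m)
    for x,y,w,h,a in s[1:]:
        if a>900: p=ray(c,x0+x/4,y0+y/4,z);q=ray(c,x0+(x+w)/4,y0+(y+h)/4,z);print(z,((p+q)/2)[:2].round(1),(p-q)[:2].round(1))
dark(262,132,400,152,164);dark(405,155,445,245,82)
E
```

```text
[452.1 248.2 252.7] 40.0667
164 [669.4 -20.6] [ 59.3 264.1]
82 [ 424.1 -355.1] [43.6 54.2]
```

```bash
python3 - <<'E'
from h import *
c=cam('top');s=cam('scene')
for nm,y in(('d',-115),('h',98)):
    u,v=proj(c,(671,y,164)).astype(int);g=cv2.cvtColor(c['pixels'],cv2.COLOR_BGR2GRAY)
    print(nm,(u,v),'row',u-28,g[v+1,u-28:u+29].tolist(),'col',v-12,g[v-12:v+13,u].tolist())
    d=[ray(c,u-28+k,v,164)[1] for k in range(57) if g[v+1,u-28+k]<105];print('y range',max(d).round(1),min(d).round(1))
for nm,y in(('d',-115),('h',98)):
    for z in(161,130,95):
        u,v=proj(s,(692,y,z)).astype(int);print(nm,z,(u,v),s['pixels'][v,u].tolist(),end=' ')
E
```

```text
d (np.int64(357), np.int64(142)) row 329 [143, 144, 146, 145, 145, 146, 147, 148, 149, 151, 151, 150, 151, 151, 151, 152, 152, 150, 126, 83, 86, 87, 86, 86, 85, 86, 86, 85, 85, 85, 85, 85, 86, 86, 86, 85, 85, 85, 85, 91, 124, 152, 151, 149, 150, 149, 150, 149, 149, 148, 148, 146, 146, 145, 145, 145, 145] col 130 [108, 103, 93, 67, 57, 54, 85, 85, 85, 85, 85, 86, 85, 85, 86, 87, 86, 88, 78, 50, 110, 90, 87, 83, 95]
y range -83.8 -148.1
h (np.int64(291), np.int64(140)) row 263 [129, 129, 131, 132, 133, 134, 135, 136, 136, 137, 138, 139, 139, 139, 140, 140, 141, 141, 141, 141, 141, 143, 136, 109, 103, 104, 103, 104, 103, 103, 103, 102, 101, 100, 94, 108, 157, 157, 156, 157, 157, 157, 158, 160, 161, 161, 160, 159, 158, 159, 159, 159, 158, 157, 157, 158, 158] col 128 [110, 113, 104, 86, 80, 80, 94, 102, 102, 102, 102, 102, 103, 103, 104, 103, 104, 105, 106, 85, 92, 98, 84, 132, 150]
y range 113.0 80.7
d 161 (np.int64(370), np.int64(215)) [74, 73, 71] d 130 (np.int64(369), np.int64(224)) [94, 102, 105] d 95 (np.int64(368), np.int64(234)) [73, 79, 80] h 161 (np.int64(414), np.int64(176)) [71, 69, 67] h 130 (np.int64(413), np.int64(185)) [88, 97, 99] h 95 (np.int64(411), np.int64(194)) [38, 40, 38]
```

Both cards hang astride the rail behind the middle of their crates: dispatch at y≈-116 and hold at y≈97. The old card stands in its compartment. The arm is clear, so I hand the job in.

```bash
python3 -c "
from cell import env
print(env.job_done())"
```

```text
the job is handed in; nothing more can be done
None
```

I handed the job in at about 40 s. The old card stands in the empty compartment, the three labelled tubs are in the dispatch crate and the one bare tub is in the hold crate. The dispatch and hold cards hang astride the rail behind their crates, by the last camera measurements; no verdict came back.

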